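# Set up the rim gauge over a clay cup

## Task

Stand the little clay cup upright in the round nest at the end of the gauge and let go of it. Then squeeze the lock button on the gauge arm's grip block to release the gauge arm, slide it out until its index tab is level with the brass clip on the scale, and finish holding it there with the button still squeezed. Leave the clip and the other things on the bench where they are.

Things in the scene. Friction and masses are not known exactly. Their poses are not given: they have to be found in the camera images.
- cup_mid (a point): Small open clay cup, plain terracotta, 54 mm outer diameter over most of its height (foot 44 mm), 58 mm tall, wall 4 mm, about 110 g, standing upright. This point is on its axis half-way up, 29 mm above its underside; z is up along the axis.
- nest (a point): Nest for the cup: inside of a low steel ring (opening 54 mm wide, 7 mm high, 84 mm outside) on the gauge's base plate. This point is the centre of its floor, 12 mm above the table, where the cup's foot stands. x is the way the arm slides out, z up. With the arm in, its hanging tip ends about 92 mm short of here (-x), 82 mm above the table: close the fingers across x when placing the cup.
- gauge: Fixed gauge stand: dark steel base plate 385 x 100 x 12 mm, two posts and a level aluminium rail (85 to 107 mm above the table, 210 mm long) that the telescoping arm slides out of. Origin at table level, 205 mm behind the nest. x: the way the arm slides out, y: left of that, z up. The top-facing scale ledge, a line every 10 mm, every fifth longer, is on the rail's +y side.
- grip_block (a point): Grip block of the arm: upright black block on a saddle on the rail, 26 mm along x, 20 mm wide in y, from 118 to 168 mm above the table. This point is at its middle, 146 mm above the table. Axes as gauge. Pinch block and button together from above, fingers closing along y, pads at this height. Rail and saddle below reach up to 118 mm above the table; the sides are free.
- lock_button (a joint): How far the lock button is pressed: 0 out, 0.005 m fully in. It is sprung: 5 N to start, 9 N fully in. Out, its pin sits in a comb with notches every 10 mm and the gauge arm moves no more than 3 mm. Pressed over 0.003 m the pin is clear and the arm slides freely (about 2 N). Let go, it springs out and locks in the nearest notch; the clip usually lies between notches.
- boom (a joint): How far the telescoping gauge arm is slid out along x of the gauge: 0 fully in, 0.12 m at its end stop. It starts locked within 2 mm of fully in. The grip_block, button_face and index_tab points move with it.
- index_tab (a point): The end of the index tab, a thin steel pointer 3 mm wide that sticks out to +y from the front of the arm's saddle, 33.5 mm ahead (+x) of the grip block's middle. It moves with the arm. Axes as gauge.
- clip_mark (a point): The brass clip set on the scale ledge, 8 mm wide along x, 14 mm in y, 112 mm above the table at its top. This point is the middle of the clip's width, at its side next to the index tab. The arm is set when index_tab and clip_mark are level along the gauge's x (the tab at the middle of the clip). The index passes beside the clip without touching it. It is not to be pushed: it slides if knocked.
- teapot: Bystander: small dark clay teapot, body 96 mm across, 77 mm tall with knob, spout and handle reaching 76 mm from its axis. Origin under its centre.
- whetstone: Bystander: grey whetstone block 120 x 45 x 24 mm lying flat. Origin under its centre.
- tool_pot: Bystander: dark steel pot 72 mm across and 90 mm tall with gravers standing in it up to 180 mm. Origin under its centre.
- button_face (a point): Middle of the outer face of the steel lock button, a plate 18 mm (x) by 26 mm (z) on the -y side of the grip block, 17 mm to -y of grip_block when out, 12 mm when pressed in. Block and button are 27 mm wide together when out, 22 mm when pressed (the middle of the pressed grip is 1 mm to -y of grip_block). Axes as gauge.
Mind the look-alikes: they are no part of the job. Of the things shaped like the part that bears cup_mid, the terracotta one is meant.

How it is judged:
By the outcome, as a careful person would: the job done as asked, in the order asked, and still so for the second after the job is handed in, while the arm keeps its last pose, push and grip.
It also fails if it takes over 48 s, if anything falls off the work surface, if the arm or the gripper's body presses on something with over 40 N, if the wrist force passes 120 N, or if a joint passes its speed limit or range.

## Robot

A 7-joint arm with a two-finger parallel gripper is mounted at the origin on the work surface. World frame = base frame: x ahead of the robot, y to its left, z up, the work surface at z = 0. Lengths are in m, angles in rad, forces in N, time in s.
With the tool pointing down it reaches from about 0.425 to 0.95 m from the base axis. Payload 16.7 kg.
Tool frame: the origin (TCP) lies at the very end of the fingers, on their centre line; the grasp point (between the pads) lies manip.tcp_to_grasp behind it (manip.tcp_to_grasp is the distance from the TCP to the grasp point, in m); z points along the fingers, y is the line along which they close (so a half turn about z gives the same grasp; the last joint's range is limited). The gripper opens to 94 mm and grips with 3 to 60 N. Pads are 16 mm wide; open, the fingers measure 119 mm over their backs; the gripper's body (75 mm by 177 mm) begins 78 mm behind the grasp point.
Start: joints at [1.081, 0.426, 0.074, 1.606, -0.034, 1.111, -0.067], TCP at [0.226, -0.636, 0.205] pointing down, gripper open.
Joint ranges: [-2.85, 2.85], [-0.5, 2.14], [-1.23, 1.37], [0.21, 2.46], [-1.02, 4.16], [0.16, 2.05], [-2.73, 2.73]. Speed limits (rad/s): [1.89, 1.89, 2.39, 2.39, 3.01, 3.01, 3.01].

## Interface

Orientations are given as a unit quaternion [w, x, y, z].
In Python, from workcell import manip gives the robot as it stands.
- The arm moves only by the tool send_rows, never from a script. Its argument "rows" is a list of rows, each an object of numbers: "tx", "ty", "tz": the shift along the tool's x, y, z in m; "wx", "wy", "wz": the turn, a rotation vector about the tool's x, y, z in degrees. A call has exactly 5 rows; each row shifts and turns the commanded pose from where the row before left it, along the tool's axes as they then stand; what a row does not reach is not made up. A row lasts 1/12 s, in which the tool goes at most 41.7 mm and 7.16 degrees, less where a joint would pass 70% of its speed; a pose out of reach is approached as far as the arm can. A call is refused whole if a number of a shift passes 0.0417 or a number of a turn 7.16, either way. A call with a gripper value outside its range is refused whole. "gripper" is the gripper's target within -1 to 1 (fully open at 1, half-way at 0, shut at -1), set as the call begins (left out, the last holds). The fingers move at their own pace and stop on an object; "grip_force" is the grip in N (left out, the last holds). Time passes only in rows, so rows that do not move let the fingers close, or fill a call up. It gives the time, the measured TCP pose, the force, the opening and the grip force at its end, in the units of the state.
- manip.state(): the state, without advancing time (a new reading comes with each control period).
- manip.grab_frame(name): name is "scene" or "top" or "wrist"; returns a dict with "image" (420x560x3 uint8, red, green, blue), "range_z" (420x560 float32, m along the optical axis (not along the pixel's ray), 0 where there is no reading), "fov_y" (degrees; the focal length in pixels is half the picture's height over the tangent of half this angle, whatever the lens; pixels are square), "cx", "cy" (the principal point, pixels), "k1" (the pictures are not rectified: a ray, as slopes to the right and down, at radius r is drawn at 1 + k1 r^2 times it, then the intrinsics apply), "R" (3x3) and "t" (3): a world point X has camera coordinates R X + t. Camera axes: x right, y down, z forward; pixel columns grow to the right and rows downward; lengths in m; the calibration is good to about 2 mm. A picture is of the moment at which its call begins.
- manip.sign_off(): hands the job in; it is judged then, once.
The state is a dict: "t": time; "joint_positions": joint angles; "dq": joint speeds; "joint_efforts": joint torques, N m; "ee_pos": TCP position; "eef_rot": TCP orientation; "wrist_force": force on the tool from outside, world axes, zero at the start; "moment": the same for the moment, N m; "grip_width": finger opening in m; "finger_force": force on a finger pad.
Only numpy, scipy, OpenCV 4.12 (cv2) and the standard library are available. Lean on these libraries where they do the work, as an engineer would, in place of code of your own. Each camera call takes 0.05 s, during which the arm holds its last target. There are 200 camera calls.

## Working session

There is one attempt and no reset: what is moved stays moved. The work goes in short steps, Python scripts to look and compute and a tool call to move; the robot and the scene stay as the last step left them, time stands still between calls to the robot, and variables do not carry over. Pictures are saved under pics/ and viewed, at most 10 in all, crops included, and the job is handed in when it is done.

Besides the shell and the picture viewer there is one more tool, called after "Emit:" as name([rows], argument=value, ...), one row to a line, values as JSON. send_rows: Moves the arm, as the interface text tells. Its arguments: {"type":"object","properties":{"rows":{"type":"array","items":{"type":"object","properties":{"tx":{"type":"number"},"ty":{"type":"number"},"tz":{"type":"number"},"wx":{"type":"number"},"wy":{"type":"number"},"wz":{"type":"number"}}}},"gripper":{"type":"number"},"grip_force":{"type":"number"}},"required":["rows"]}

```bash
mkdir -p pics; cat > h.py <<'E'
import numpy as np, cv2
from workcell import manip
def grab(n,save=None):
    f=manip.grab_frame(n)
    if save: cv2.imwrite('pics/'+save,f['image'][:,:,::-1])
    np.savez('/tmp/'+n+'.npz',**{k:np.asarray(v) for k,v in f.items()})
    return f
def load(n): return {k:v for k,v in np.load('/tmp/'+n+'.npz').items()}
def rays(f,uv):
    uv=np.asarray(uv,float).reshape(-1,2); F=210/np.tan(np.radians(float(f['fov_y']))/2)
    d=(uv-[float(f['cx']),float(f['cy'])])/F; p=d.copy()
    for _ in range(20): p=d/(1+float(f['k1'])*(p**2).sum(1,keepdims=True))
    return np.c_[p,np.ones(len(p))]
def onz(f,uv,z):
    r=rays(f,uv)@f['R']; o=-f['R'].T@f['t']
    return o+r*((z-o[2])/r[:,2])[:,None]
def depthpt(f,uv):
    uv=np.asarray(uv).reshape(-1,2).astype(int); z=f['range_z'][uv[:,1],uv[:,0]]
    return (rays(f,uv)*z[:,None]-f['t'])@f['R']
def proj(f,X):
    c=np.asarray(X).reshape(-1,3)@f['R'].T+f['t']; p=c[:,:2]/c[:,2:]
    F=210/np.tan(np.radians(float(f['fov_y']))/2)
    return p*(1+float(f['k1'])*(p**2).sum(1,keepdims=True))*F+[float(f['cx']),float(f['cy'])]
E
python3 - <<'E'
from h import *
print(manip.state(), manip.tcp_to_grasp)
a=grab('scene','s1.png');b=grab('top','t1.png')
for f in(a,b): print(-f['R'].T@f['t'],f['R'],f['fov_y'])
E
```

```text
{'t': 0.0, 'joint_positions': array([ 1.08053077,  0.42673675,  0.07384751,  1.6066208 , -0.03408277,
        1.11079028, -0.06712423]), 'dq': array([-1.05345098e-03,  9.22180645e-04,  6.13698252e-05,  8.28276941e-04,
        1.97475121e-04, -8.82074191e-04,  1.00614521e-03]), 'joint_efforts': array([-1.26118361e-03, -9.35803986e+01,  3.66528846e+00, -4.54187751e+01,
       -4.89111186e-02,  2.00838014e-02, -6.11263403e-06]), 'ee_pos': array([ 0.22540834, -0.6357788 ,  0.20476626]), 'eef_rot': array([-6.26957787e-04,  9.85523593e-01,  1.69537100e-01, -1.63889155e-04]), 'wrist_force': array([-0.74769424, -0.33247029, -0.41882781]), 'moment': array([ 0.01344356,  0.03786634, -0.00018247]), 'finger_force': 0.0, 'grip_width': 0.09387343821050982} 0.0188
[ 0.89734077 -0.57956724  0.71256593] [[ 0.85300917  0.52180311 -0.0098418 ]
 [ 0.34829656 -0.5832136  -0.73386061]
 [-0.38867062  0.62256197 -0.67922878]] 57.14796067107669
[ 0.45397824 -0.03440921  1.41848763] [[ 0.01452018 -0.99980504 -0.01338075]
 [-0.99604993 -0.01329066 -0.08779463]
 [ 0.08759968  0.01460268 -0.99604872]] 43.46760042362176
```

View pics/t1.png

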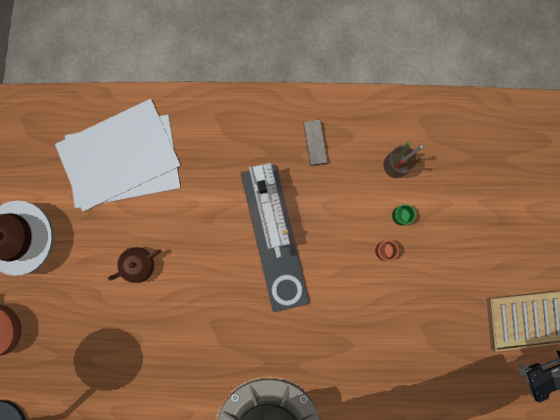

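View pics/s1.png

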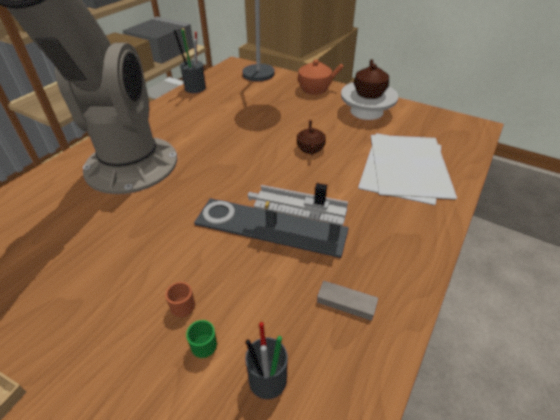

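The top view shows the terracotta cup at (388,250), the green look-alike at (404,214), the nest ring at (287,290), the grip block at (262,186) and the clip at (284,232). The scene view agrees.

```bash
cat > m.py <<'E'
from h import *
f=load('top'); im=f['image'].astype(int); hsv=cv2.cvtColor(f['image'],cv2.COLOR_RGB2HSV)
# cup by depth: height map
vv,uu=np.mgrid[0:420,0:560]; P=depthpt(f,np.c_[uu.ravel(),vv.ravel()]).reshape(420,560,3)
def box(m,x0,x1,y0,y1):
    k=np.zeros_like(m);k[y0:y1,x0:x1]=m[y0:y1,x0:x1];return k
m=box((P[...,2]>0.045)&(P[...,2]<.075),370,403,235,268)
pts=np.argwhere(m)[:,::-1]; (c,r)=cv2.minEnclosingCircle(pts.astype(np.float32)); print('cup',c,r,onz(f,c,.058), P[m][:,2].max(), len(pts))
# nest ring: bright, lowsat
m=box((im.min(2)>110),265,310,270,310).astype(np.uint8)
cs,_=cv2.findContours(m,0,1); c=max(cs,key=len); e=cv2.fitEllipse(c); print('nest',e,onz(f,e[0],.019))
# base plate: dark
m=box((P[...,2]>0.007)&(P[...,2]<.016),235,315,155,320)
# block: dark & high
m=box((P[...,2]>0.14),240,300,160,250); print('block',P[m].mean(0),P[m][:,2].max(),np.argwhere(m).mean(0))
# clip
m=box((hsv[...,1]>90)&(P[...,2]>.08),240,310,160,270); print('clip',P[m].mean(0),np.argwhere(m).mean(0),m.sum())
m=box(P[...,2]>.08,240,310,160,270); q=P[m][:,:2]; print(cv2.minAreaRect(q.astype(np.float32)))
E
python3 m.py
```

```text
cup (387.622802734375, 249.92105102539062) 10.824431419372559 [[ 0.48451154 -0.30183458  0.058     ]] 0.06410487351513874 131
nest ((286.4360656738281, 289.5583190917969), (29.699438095092773, 29.851171493530273), 13.731703758239746) [[ 0.37747063 -0.04173733  0.019     ]]
block [0.60424317 0.01644227 0.34492275] 1.4184876324862827 [188.76978417 260.8705036 ]
clip [ 0.49386412 -0.03163544  0.80879653] [218.09375 276.25   ] 32
((0.5731698274612427, 0.0008861646056175232), (0.24845720827579498, 0.057711608707904816), 14.451920509338379)
```

Emit:
send_rows([
  {"tx":0.03,"ty":-0.019},
  {"tx":0.03,"ty":-0.019},
  {"tx":0.03,"ty":-0.019},
  {"tx":0.03,"ty":-0.019},
  {"tx":0.03,"ty":-0.019},
], gripper=1, grip_force=15)

```text
invalid input
```

Emit:
send_rows([
  {"tx":0.03,"ty":-0.019},
  {"tx":0.03,"ty":-0.019},
  {"tx":0.03,"ty":-0.019},
  {"tx":0.03,"ty":-0.019},
  {"tx":0.03,"ty":-0.019},
])

```text
invalid input
```

Emit:
send_rows([
  {"tx":0.03,"ty":-0.019,"wz":6.3},
  {"tx":0.02,"ty":-0.019,"wz":6.3},
  {"wz":6.3},
  {"wz":6.3},
  {"wz":6.3},
])

```text
invalid input
```

Emit:
send_rows([
  {"wy":-5},
  {"wy":-5},
  {"wy":-5},
  {},
  {},
])

```text
invalid input
```

```bash
python3 - <<'E'
from h import *
s=manip.state(); print(s['t'],s['ee_pos'],s['eef_rot'],s['joint_positions'])
f=grab('wrist','w1.png'); print(-f['R'].T@f['t'],f['fov_y'])
E
```

```text
0.1 [ 0.22544937 -0.63582496  0.20487087] [-5.50186768e-04  9.85520348e-01  1.69556241e-01 -1.46754808e-04] [ 1.08049183  0.42665231  0.07385902  1.60651221 -0.03407535  1.11082607
 -0.06712048]
[ 0.30330008 -0.6085923   0.38396093] 60.914548762970234
```

View pics/w1.png

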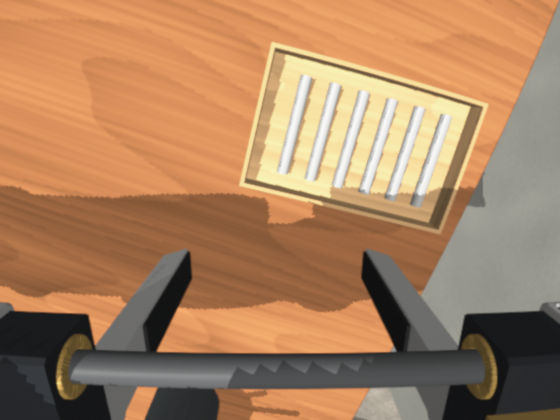

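The arm did not move, because all the calls were refused. The wrist view shows a tray of rods at (370,130) and the two fingers at (170,290) and (390,290). I'll resend with all six numbers in every row.

Emit:
send_rows([
  {"tx":0.03,"ty":-0.019,"tz":0,"wx":0,"wy":0,"wz":0},
  {"tx":0.03,"ty":-0.019,"tz":0,"wx":0,"wy":0,"wz":0},
  {"tx":0.03,"ty":-0.019,"tz":0,"wx":0,"wy":0,"wz":0},
  {"tx":0.03,"ty":-0.019,"tz":0,"wx":0,"wy":0,"wz":0},
  {"tx":0.03,"ty":-0.019,"tz":0,"wx":0,"wy":0,"wz":0},
], gripper=1, grip_force=15)

```text
t: 0.57
ee_pos: [0.3358, -0.4949, 0.2053]
eef_rot: [-0.0, 0.986, 0.169, -0.0]
wrist_force: [0.4, -0.7, -0.9]
grip_width: 0.0938
finger_force: 0.0
```

Emit:
send_rows([
  {"tx":0.03,"ty":-0.019,"tz":0,"wx":0,"wy":0,"wz":0},
  {"tx":0.03,"ty":-0.019,"tz":0,"wx":0,"wy":0,"wz":0},
  {"tx":0.03,"ty":-0.019,"tz":0,"wx":0,"wy":0,"wz":0},
  {"tx":0.03,"ty":-0.019,"tz":0,"wx":0,"wy":0,"wz":0},
  {"tx":0.03,"ty":-0.019,"tz":0,"wx":0,"wy":0,"wz":0},
])

```text
t: 0.98
ee_pos: [0.4455, -0.3552, 0.2055]
eef_rot: [-0.0, 0.986, 0.17, -0.0]
wrist_force: [-0.1, -0.3, 0.1]
grip_width: 0.0937
finger_force: 0.0
```

Emit:
send_rows([
  {"tx":0.03,"ty":-0.019,"tz":0,"wx":0,"wy":0,"wz":0},
  {"tx":0.022,"ty":-0.019,"tz":0,"wx":0,"wy":0,"wz":6.3},
  {"tx":0,"ty":0,"tz":0,"wx":0,"wy":0,"wz":6.3},
  {"tx":0,"ty":0,"tz":0,"wx":0,"wy":0,"wz":6.3},
  {"tx":0,"ty":0,"tz":0,"wx":0,"wy":0,"wz":6.3},
])

```text
t: 1.4
ee_pos: [0.4814, -0.3029, 0.2053]
eef_rot: [-0.0, 0.999, -0.052, -0.0]
wrist_force: [-0.6, -0.1, -0.0]
grip_width: 0.0936
finger_force: 0.0
```

Emit:
send_rows([
  {"tx":0,"ty":0,"tz":0,"wx":0,"wy":0,"wz":6.3},
  {"tx":0,"ty":0,"tz":0,"wx":0,"wy":-5,"wz":0},
  {"tx":0,"ty":0,"tz":0,"wx":0,"wy":-5,"wz":0},
  {"tx":0,"ty":0,"tz":0,"wx":0,"wy":-5,"wz":0},
  {"tx":0,"ty":0,"tz":0,"wx":0,"wy":0,"wz":0},
])

```text
t: 1.82
ee_pos: [0.4826, -0.3027, 0.2038]
eef_rot: [-0.014, 0.986, -0.102, -0.133]
wrist_force: [-1.5, 1.3, -0.5]
grip_width: 0.0941
finger_force: 0.0
```

```bash
python3 - <<'E'
from h import *
from scipy.spatial.transform import Rotation as Ro
s=manip.state(); q=s['eef_rot']; R=Ro.from_quat([q[1],q[2],q[3],q[0]]).as_matrix()
print(s['t'],s['ee_pos'],s['joint_positions']);print(R.round(3))
f=grab('wrist','w2.png')
print(proj(f,[[.4845,-.302,.058],[.4845,-.302,0]]))
hsv=cv2.cvtColor(f['image'],cv2.COLOR_RGB2HSV); vv,uu=np.mgrid[0:420,0:560]
P=depthpt(f,np.c_[uu.ravel(),vv.ravel()]).reshape(420,560,3)
m=(P[...,2]>.052)&(P[...,2]<.064)&(hsv[...,0]<15)&(f['range_z']>0)&(np.hypot(P[...,0]-.4845,P[...,1]+.302)<.045)
p=P[m]; print(len(p),p.min(0),p.max(0)); c,r=cv2.minEnclosingCircle(p[:,:2].astype(np.float32)); print(c,r)
d=np.array([c[0],c[1],.036])-s['ee_pos']-0.0188*R[:,2]; print('tool shift to grasp',R.T@d)
E
```

```text
1.8167 [ 0.48255175 -0.30270941  0.20381861] [ 0.4255802   0.41701261 -0.01721155  1.64927881  0.06098997  1.33963934
 -1.39046853]
[[ 0.944 -0.205 -0.26 ]
 [-0.198 -0.979  0.055]
 [-0.266 -0.001 -0.964]]
[[274.85825055 157.34229377]
 [275.1235252  135.32535801]]
905 [ 0.45760521 -0.33038887  0.05204459] [ 0.5108615  -0.27711932  0.05943515]
(0.4844423532485962, -0.3035357594490051) 0.027264485135674477
tool shift to grasp [0.04652296 0.00058676 0.14245326]
```

View pics/w2.png

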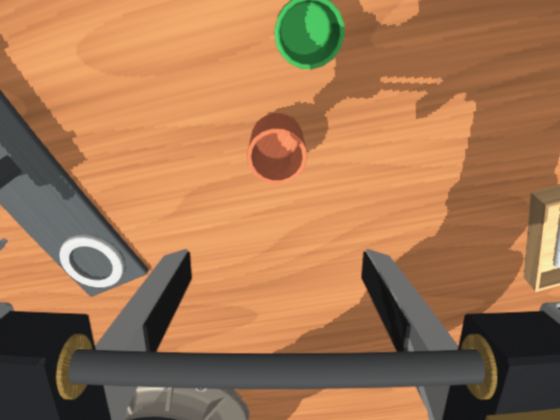

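The wrist view shows the terracotta cup at (277,155), with the green one clear at (310,32) and the nest at (92,262). The depth fit gives the cup centre at (0.4844, -0.3035) and a radius of 27 mm, as expected. Correcting the sign on the grasp offset, the shift is tx 0.0465, tz 0.180.

Emit:
send_rows([
  {"tx":0.0235,"ty":0,"tz":0,"wx":0,"wy":0,"wz":0},
  {"tx":0.023,"ty":0.0006,"tz":0.02,"wx":0,"wy":0,"wz":0},
  {"tx":0,"ty":0,"tz":0.03,"wx":0,"wy":0,"wz":0},
  {"tx":0,"ty":0,"tz":0.03,"wx":0,"wy":0,"wz":0},
  {"tx":0,"ty":0,"tz":0.02,"wx":0,"wy":0,"wz":0},
])

```text
t: 2.28
ee_pos: [0.4978, -0.3078, 0.0946]
eef_rot: [-0.014, 0.986, -0.104, -0.13]
wrist_force: [-0.2, -0.6, 0.0]
grip_width: 0.0939
finger_force: 0.0
```

Emit:
send_rows([
  {"tx":0,"ty":0,"tz":0.02,"wx":0,"wy":0,"wz":0},
  {"tx":0,"ty":0,"tz":0.02,"wx":0,"wy":0,"wz":0},
  {"tx":0,"ty":0,"tz":0.02,"wx":0,"wy":0,"wz":0},
  {"tx":0,"ty":0,"tz":0.02,"wx":0,"wy":0,"wz":0},
  {"tx":0,"ty":0,"tz":0,"wx":0,"wy":0,"wz":0},
])

```text
t: 2.7
ee_pos: [0.4763, -0.3031, 0.017]
eef_rot: [-0.014, 0.986, -0.104, -0.131]
wrist_force: [-0.0, -0.2, -0.8]
grip_width: 0.0938
finger_force: 0.0
```

Emit:
send_rows([
  {"tx":0,"ty":0,"tz":0,"wx":0,"wy":0,"wz":0},
  {"tx":0,"ty":0,"tz":0,"wx":0,"wy":0,"wz":0},
  {"tx":0,"ty":0,"tz":0,"wx":0,"wy":0,"wz":0},
  {"tx":0,"ty":0,"tz":0,"wx":0,"wy":0,"wz":0},
  {"tx":0,"ty":0,"tz":0,"wx":0,"wy":0,"wz":0},
], gripper=-1, grip_force=15)

```text
t: 3.12
ee_pos: [0.48, -0.3041, 0.0204]
eef_rot: [-0.013, 0.986, -0.103, -0.129]
wrist_force: [-0.8, 0.8, -0.1]
grip_width: 0.0644
finger_force: 0.0
```

Emit:
send_rows([
  {"tx":0,"ty":0,"tz":0,"wx":0,"wy":0,"wz":0},
  {"tx":0,"ty":0,"tz":0,"wx":0,"wy":0,"wz":0},
  {"tx":0,"ty":0,"tz":0,"wx":0,"wy":0,"wz":0},
  {"tx":0,"ty":0,"tz":0,"wx":0,"wy":0,"wz":0},
  {"tx":0,"ty":0,"tz":0,"wx":0,"wy":0,"wz":0},
])

```text
t: 3.53
ee_pos: [0.4797, -0.3038, 0.0199]
eef_rot: [-0.014, 0.986, -0.103, -0.13]
wrist_force: [0.5, 1.6, 6.2]
grip_width: 0.0541
finger_force: 14.9
```

```bash
python3 - <<'E'
from h import *
from scipy.spatial.transform import Rotation as Ro
s=manip.state(); q=s['eef_rot']; R=Ro.from_quat([q[1],q[2],q[3],q[0]]).as_matrix()
print(s['t'],s['ee_pos'],s['joint_positions'],s['grip_width'],s['finger_force'],s['wrist_force']);print(R.round(4)); print('grasp',s['ee_pos']-.0188*R[:,2])
E
```

```text
3.5333 [ 0.47973859 -0.30376518  0.01992653] [ 0.43286075  0.61585359 -0.0220724   1.78230842  0.077322    1.00115096
 -1.41653941] 0.05414156648215806 14.93197937910736 [0.48030158 1.57839962 6.15549429]
[[ 9.451e-01 -2.073e-01 -2.527e-01]
 [-2.002e-01 -9.783e-01  5.370e-02]
 [-2.584e-01 -1.000e-04 -9.661e-01]]
grasp [ 0.48448965 -0.30477425  0.03808828]
```

Emit:
send_rows([
  {"tx":-0.0062,"ty":0,"tz":-0.0232,"wx":0,"wy":0,"wz":0},
  {"tx":-0.0062,"ty":0,"tz":-0.0232,"wx":0,"wy":0,"wz":0},
  {"tx":-0.0062,"ty":0,"tz":-0.0232,"wx":0,"wy":0,"wz":0},
  {"tx":-0.0062,"ty":0,"tz":-0.0232,"wx":0,"wy":0,"wz":0},
  {"tx":-0.0062,"ty":0,"tz":-0.0232,"wx":0,"wy":0,"wz":0},
])

```text
t: 3.95
ee_pos: [0.4792, -0.3038, 0.1407]
eef_rot: [-0.014, 0.986, -0.103, -0.13]
wrist_force: [0.4, 0.6, -1.3]
grip_width: 0.0538
finger_force: 15.0
```

```bash
python3 - <<'E'
from h import *
from scipy.spatial.transform import Rotation as Ro
s=manip.state(); q=s['eef_rot']; R=Ro.from_quat([q[1],q[2],q[3],q[0]]).as_matrix()
print(s['t'],s['ee_pos'],s['grip_width'],s['finger_force'])
f=load('wrist'); im=f['image'].astype(int)
m=np.zeros((420,560),np.uint8); m[225:300,50:135]=(im.min(2)>140)[225:300,50:135]
cs,_=cv2.findContours(m,0,1); c=max(cs,key=len); e=cv2.fitEllipse(c); print(e)
p=onz(f,c[:,0],.019)[:,:2]; print('nest wrist',cv2.fitEllipse(p.astype(np.float32)))
f=load('top'); im=f['image'].astype(int)
m=np.zeros((420,560),np.uint8); m[270:310,265:310]=(im.min(2)>110)[270:310,265:310]
cs,_=cv2.findContours(m,0,1); c=max(cs,key=len); p=onz(f,c[:,0],.019)[:,:2]; print('nest top',cv2.fitEllipse(p.astype(np.float32)))
# plate: dark gray
hsv=cv2.cvtColor(f['image'],cv2.COLOR_RGB2HSV)
m=np.zeros((420,560),np.uint8); m[150:325,230:320]=(hsv[...,1]<110)[150:325,230:320]
cs,_=cv2.findContours(m,0,1); c=max(cs,key=cv2.contourArea); p=onz(f,c[:,0],.012)[:,:2]; print('plate',cv2.minAreaRect(p.astype(np.float32)))
n=np.array([.3775,-.0417]); 
d=np.r_[n,.15]-(s['ee_pos']-.0188*R[:,2]); print('world d',d,'tool',R.T@(d*[1,1,0]))
E
```

```text
3.95 [ 0.47921191 -0.30383348  0.14065174] 0.053770444101253395 14.951721005199943
((90.43315887451172, 261.5375061035156), (46.30268478393555, 66.99569702148438), 116.7896957397461)
nest wrist ((0.37886083126068115, -0.04425135627388954), (0.08006424456834793, 0.08242713660001755), 61.07123565673828)
nest top ((0.3775098919868469, -0.0417293943464756), (0.07831984013319016, 0.07859537750482559), 52.775856018066406)
plate ((0.5210701823234558, -0.005949355661869049), (0.3954956531524658, 0.10085605084896088), 14.085221290588379)
world d [-0.10647729  0.26314619 -0.00880954] tool [-0.15333359 -0.23532448  0.04116467]
```

Emit:
send_rows([
  {"tx":-0.0153,"ty":-0.0235,"tz":0.0041,"wx":0,"wy":0,"wz":0},
  {"tx":-0.0153,"ty":-0.0235,"tz":0.0041,"wx":0,"wy":0,"wz":0},
  {"tx":-0.0153,"ty":-0.0235,"tz":0.0041,"wx":0,"wy":0,"wz":0},
  {"tx":-0.0153,"ty":-0.0235,"tz":0.0041,"wx":0,"wy":0,"wz":0},
  {"tx":-0.0153,"ty":-0.0235,"tz":0.0041,"wx":0,"wy":0,"wz":0},
])

```text
t: 4.37
ee_pos: [0.4256, -0.1714, 0.1396]
eef_rot: [-0.014, 0.986, -0.104, -0.13]
wrist_force: [-0.4, -0.6, -0.7]
grip_width: 0.0541
finger_force: 15.0
```

Emit:
send_rows([
  {"tx":-0.0153,"ty":-0.0235,"tz":0.0041,"wx":0,"wy":0,"wz":0},
  {"tx":-0.0153,"ty":-0.0235,"tz":0.0041,"wx":0,"wy":0,"wz":0},
  {"tx":-0.0153,"ty":-0.0235,"tz":0.0041,"wx":0,"wy":0,"wz":0},
  {"tx":-0.0153,"ty":-0.0235,"tz":0.0041,"wx":0,"wy":0,"wz":0},
  {"tx":-0.0153,"ty":-0.0235,"tz":0.0041,"wx":0,"wy":0,"wz":0},
])

```text
t: 4.78
ee_pos: [0.3725, -0.0401, 0.1397]
eef_rot: [-0.014, 0.986, -0.104, -0.13]
wrist_force: [1.2, 0.3, -1.1]
grip_width: 0.054
finger_force: 15.0
```

Emit:
send_rows([
  {"tx":0,"ty":0,"tz":0,"wx":-1.355,"wy":0,"wz":-5.06},
  {"tx":0,"ty":0,"tz":0,"wx":-1.355,"wy":0,"wz":-5.06},
  {"tx":0,"ty":0,"tz":0,"wx":-1.355,"wy":0,"wz":-5.06},
  {"tx":0,"ty":0,"tz":0,"wx":-1.355,"wy":0,"wz":-5.06},
  {"tx":0,"ty":0,"tz":0,"wx":-1.355,"wy":0,"wz":-5.06},
])

```text
t: 5.2
ee_pos: [0.3733, -0.0411, 0.1396]
eef_rot: [0.016, 0.984, 0.125, -0.129]
wrist_force: [0.8, -0.4, -1.3]
grip_width: 0.0541
finger_force: 14.9
```

```bash
cat > cupcheck.py <<'E'
from h import *
from scipy.spatial.transform import Rotation as Ro
import sys
s=manip.state(); q=s['eef_rot']; R=Ro.from_quat([q[1],q[2],q[3],q[0]]).as_matrix()
g=s['ee_pos']-.0188*R[:,2]
print(s['t'],s['ee_pos'],s['joint_positions'],s['grip_width'],s['finger_force'],s['wrist_force']);print(R.round(4)); print('grasp',g)
f=grab('wrist',sys.argv[1])
c=np.array([.378,-.0425,.012]); d=c+[0,0,.038]-g
print('world d',d,'tool xy',R.T@(d*[1,1,0]),'tool down',R.T@[0,0,-.1])
E
python3 cupcheck.py w3.png
```

```text
5.2 [ 0.37331742 -0.04114668  0.13964084] [ 0.12702462  0.19310678 -0.25240718  2.12775975  0.09070136  1.08875367
 -1.49785522] 0.054146384929339327 14.948696147475857 [ 0.75475847 -0.38793153 -1.25724855]
[[ 0.9352  0.2501 -0.2506]
 [ 0.2415 -0.9682 -0.0647]
 [-0.2588 -0.     -0.9659]]
grasp [ 0.37802916 -0.03993039  0.15780014]
world d [-2.91568818e-05 -2.56960582e-03 -1.07800143e-01] tool xy [-0.00064795  0.00248068  0.00017355] tool down [2.58839999e-02 3.18520783e-06 9.65920211e-02]
```

View pics/w3.png

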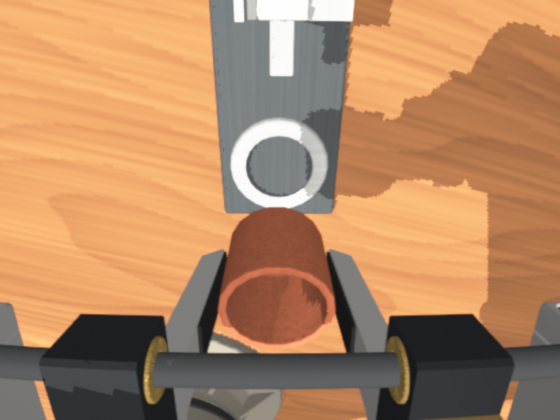

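The view shows the held cup with its rim at (276,305), the whole nest ring at (280,165), and the arm's tip hanging at (282,50). The arm reaches the nest. I'll measure both in this one image.

```bash
python3 - <<'E'
from h import *
f=load('wrist'); im=f['image'].astype(int)
m=np.zeros((420,560),np.uint8); m[112:212,224:334]=(im.min(2)>125)[112:212,224:334]
cs,h=cv2.findContours(m,cv2.RETR_CCOMP,1)
for c in sorted(cs,key=len)[-2:]:
    p=onz(f,c[:,0],.019)[:,:2]; print(cv2.fitEllipse(c)[0],cv2.fitEllipse(p.astype(np.float32)))
vv,uu=np.mgrid[0:420,0:560]; P=depthpt(f,np.c_[uu.ravel(),vv.ravel()]).reshape(420,560,3)
hsv=cv2.cvtColor(f['image'],cv2.COLOR_RGB2HSV)
m=(hsv[...,0]<10)&(hsv[...,1]>140)&(uu>215)&(uu<340)&(vv>205)&(vv<345)&(f['range_z']>0)
p=P[m]; print('cup z',np.percentile(p[:,2],[1,50,99]))
t=p[p[:,2]>np.percentile(p[:,2],99)-.006]; print(len(t),cv2.minEnclosingCircle(t[:,:2].astype(np.float32)), t[:,:2].min(0),t[:,:2].max(0))
# gauge axis via tip/plate edges: white tip pixels at height
m=(P[...,2]>.07)&(P[...,2]<.125)&(vv<80)&(uu>180)&(uu<380)&(f['range_z']>0); print(P[m].min(0),P[m].max(0))
E
```

```text
(274.23968505859375, 166.69180297851562) ((0.3766329288482666, -0.03898191079497337), (0.04542985185980797, 0.048559628427028656), 117.10379028320312)
(276.7947082519531, 163.61940002441406) ((0.377430260181427, -0.04169229418039322), (0.08238642662763596, 0.10125767439603806), 141.49209594726562)
cup z [0.129479   0.16170722 0.17800428]
3159 ((0.3779611587524414, -0.040309347212314606), 0.027155116200447083) [ 0.35298703 -0.06706438] [ 0.40467857 -0.01373729]
[ 0.46186814 -0.04672198  0.09476637] [0.50596433 0.00801701 0.11992274]
```

```bash
python3 - <<'E'
from h import *
f=load('wrist'); hsv=cv2.cvtColor(f['image'],cv2.COLOR_RGB2HSV)
m=np.zeros((420,560),np.uint8); m[112:207,224:336]=((hsv[...,1]<60)&(hsv[...,2]>140))[112:207,224:336]
cs,h=cv2.findContours(m,cv2.RETR_CCOMP,1)
for c in sorted(cs,key=len)[-2:]:
    p=onz(f,c[:,0],.019)[:,:2]; print(cv2.boundingRect(c),cv2.fitEllipse(c)[0],cv2.fitEllipse(p.astype(np.float32)))
print(onz(f,[279.5,165],.019))
E
```

```text
(245, 136, 69, 61) (278.91094970703125, 166.27285766601562) ((0.37781989574432373, -0.04266943410038948), (0.05408165231347084, 0.055717162787914276), 16.8763484954834)
(229, 117, 99, 90) (277.99212646484375, 162.6312713623047) ((0.3793143033981323, -0.04152720794081688), (0.08067603409290314, 0.08183183521032333), 134.93136596679688)
[[ 0.38021523 -0.04254361  0.019     ]]
```

Emit:
send_rows([
  {"tx":0.0043,"ty":0.0024,"tz":0.0184,"wx":0,"wy":0,"wz":0},
  {"tx":0.0049,"ty":0,"tz":0.0184,"wx":0,"wy":0,"wz":0},
  {"tx":0.0049,"ty":0,"tz":0.0184,"wx":0,"wy":0,"wz":0},
  {"tx":0.0049,"ty":0,"tz":0.0184,"wx":0,"wy":0,"wz":0},
  {"tx":0.0036,"ty":0,"tz":0.0135,"wx":0,"wy":0,"wz":0},
])

```text
t: 5.67
ee_pos: [0.3727, -0.0438, 0.0484]
eef_rot: [0.016, 0.984, 0.121, -0.13]
wrist_force: [0.4, 0.2, -1.2]
grip_width: 0.0538
finger_force: 15.0
```

Emit:
send_rows([
  {"tx":0.001,"ty":0,"tz":0.0037,"wx":0,"wy":0,"wz":0},
  {"tx":0.001,"ty":0,"tz":0.0037,"wx":0,"wy":0,"wz":0},
  {"tx":0.001,"ty":0,"tz":0.0037,"wx":0,"wy":0,"wz":0},
  {"tx":0.0007,"ty":0,"tz":0.0025,"wx":0,"wy":0,"wz":0},
  {"tx":0,"ty":0,"tz":0,"wx":0,"wy":0,"wz":0},
])

```text
t: 6.08
ee_pos: [0.3734, -0.0436, 0.0357]
eef_rot: [0.016, 0.984, 0.122, -0.129]
wrist_force: [-0.4, -0.6, -1.7]
grip_width: 0.0541
finger_force: 15.0
```

```bash
python3 cupcheck.py w4.png
```

```text
6.0833 [ 0.37342495 -0.04362921  0.03567626] [ 0.10870334  0.36574808 -0.23619685  2.2006616   0.15436201  0.85111924
 -1.56391858] 0.05405027398967202 14.950595471455017 [-0.36450901 -0.64668666 -1.71401567]
[[ 9.366e-01  2.451e-01 -2.505e-01]
 [ 2.368e-01 -9.695e-01 -6.340e-02]
 [-2.584e-01  1.000e-04 -9.660e-01]]
grasp [ 0.37813427 -0.04243748  0.05383782]
world d [-1.34271736e-04 -6.25167133e-05 -3.83781880e-03] tool xy [-1.40557251e-04  2.77007406e-05  3.75974282e-05] tool down [ 2.58392018e-02 -6.32888710e-06  9.66040145e-02]
```

View pics/w4.png

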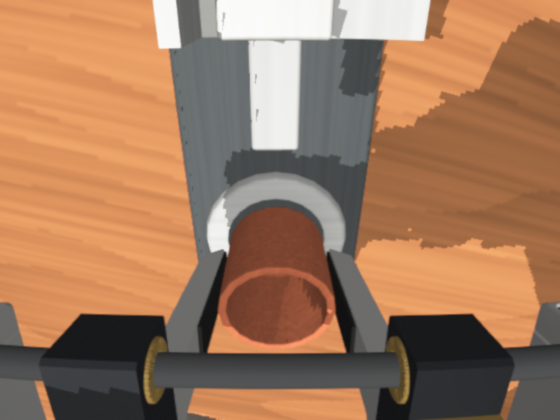

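The cup's foot sits inside the ring at (277,225), about 4 mm above the floor.

Emit:
send_rows([
  {"tx":0.0003,"ty":0,"tz":0.0013,"wx":0,"wy":0,"wz":0},
  {"tx":0.0003,"ty":0,"tz":0.0013,"wx":0,"wy":0,"wz":0},
  {"tx":0.0003,"ty":0,"tz":0.001,"wx":0,"wy":0,"wz":0},
  {"tx":0,"ty":0,"tz":0,"wx":0,"wy":0,"wz":0},
  {"tx":0,"ty":0,"tz":0,"wx":0,"wy":0,"wz":0},
])

```text
t: 6.55
ee_pos: [0.3733, -0.0436, 0.0319]
eef_rot: [0.016, 0.984, 0.123, -0.129]
wrist_force: [1.6, -0.2, -0.8]
grip_width: 0.0539
finger_force: 15.0
```

Emit:
send_rows([
  {"tx":0.0002,"ty":0,"tz":0.0007,"wx":0,"wy":0,"wz":0},
  {"tx":0.0002,"ty":0,"tz":0.0007,"wx":0,"wy":0,"wz":0},
  {"tx":0,"ty":0,"tz":0,"wx":0,"wy":0,"wz":0},
  {"tx":0,"ty":0,"tz":0,"wx":0,"wy":0,"wz":0},
  {"tx":0,"ty":0,"tz":0,"wx":0,"wy":0,"wz":0},
])

```text
t: 6.97
ee_pos: [0.3736, -0.0434, 0.0311]
eef_rot: [0.016, 0.984, 0.123, -0.129]
wrist_force: [-0.5, 2.2, 17.2]
grip_width: 0.054
finger_force: 15.0
```

Emit:
send_rows([
  {"tx":-0.0001,"ty":0,"tz":-0.0005,"wx":0,"wy":0,"wz":0},
  {"tx":0,"ty":0,"tz":0,"wx":0,"wy":0,"wz":0},
  {"tx":0,"ty":0,"tz":0,"wx":0,"wy":0,"wz":0},
  {"tx":0,"ty":0,"tz":0,"wx":0,"wy":0,"wz":0},
  {"tx":0,"ty":0,"tz":0,"wx":0,"wy":0,"wz":0},
], gripper=1)

```text
t: 7.38
ee_pos: [0.3731, -0.0436, 0.0308]
eef_rot: [0.016, 0.984, 0.123, -0.13]
wrist_force: [0.5, 0.1, 0.2]
grip_width: 0.0835
finger_force: 0.0
```

Emit:
send_rows([
  {"tx":0,"ty":0,"tz":0,"wx":0,"wy":0,"wz":0},
  {"tx":0,"ty":0,"tz":0,"wx":0,"wy":0,"wz":0},
  {"tx":-0.0026,"ty":0,"tz":-0.0097,"wx":0,"wy":0,"wz":0},
  {"tx":-0.0052,"ty":0,"tz":-0.0193,"wx":0,"wy":0,"wz":0},
  {"tx":-0.0052,"ty":0,"tz":-0.0193,"wx":0,"wy":0,"wz":0},
])

```text
t: 7.8
ee_pos: [0.3726, -0.0435, 0.0819]
eef_rot: [0.016, 0.984, 0.123, -0.13]
wrist_force: [0.3, -0.5, 0.2]
grip_width: 0.0939
finger_force: 0.0
```

Emit:
send_rows([
  {"tx":-0.0078,"ty":0,"tz":-0.029,"wx":0,"wy":0,"wz":0},
  {"tx":-0.0078,"ty":0,"tz":-0.029,"wx":0,"wy":0,"wz":0},
  {"tx":-0.0078,"ty":0,"tz":-0.029,"wx":0,"wy":0,"wz":0},
  {"tx":-0.0078,"ty":0,"tz":-0.029,"wx":0,"wy":0,"wz":0},
  {"tx":-0.0078,"ty":0,"tz":-0.029,"wx":0,"wy":0,"wz":0},
])

```text
t: 8.22
ee_pos: [0.3725, -0.0436, 0.2335]
eef_rot: [0.016, 0.984, 0.123, -0.129]
wrist_force: [0.8, 0.3, 0.3]
grip_width: 0.0942
finger_force: 0.0
```

```bash
python3 cupcheck.py w5.png; python3 - <<'E'
from h import *
f=load('wrist'); hsv=cv2.cvtColor(f['image'],cv2.COLOR_RGB2HSV)
print(onz(f,[[279,165]],.07)); grab('top','t2.png')
vv,uu=np.mgrid[0:420,0:560]; P=depthpt(f,np.c_[uu.ravel(),vv.ravel()]).reshape(420,560,3)
m=(P[...,2]>.06)&(P[...,2]<.08)&(np.hypot(P[...,0]-.378,P[...,1]+.0425)<.04)&(f['range_z']>0)&(hsv[...,0]<12)&(hsv[...,1]>120)
p=P[m]; print(len(p),cv2.minEnclosingCircle(p[:,:2].astype(np.float32)),p[:,2].max())
E
```

```text
8.2167 [ 0.37249833 -0.04355102  0.23346891] [ 0.1441091   0.07556309 -0.24998742  2.02831451  0.05678797  1.29937635
 -1.45249084] 0.09419369633822422 0.0 [0.7661521  0.26115611 0.2712614 ]
[[ 9.364e-01  2.457e-01 -2.504e-01]
 [ 2.374e-01 -9.693e-01 -6.330e-02]
 [-2.583e-01 -2.000e-04 -9.661e-01]]
grasp [ 0.37720542 -0.0423613   0.25163118]
world d [ 7.94577435e-04 -1.38703322e-04 -2.01631176e-01] tool xy [ 0.00071115  0.0003297  -0.00019017] tool down [2.58251070e-02 1.87483696e-05 9.66077818e-02]
[[ 0.36124005 -0.04954976  0.07      ]]
941 ((0.3777253031730652, -0.04312898963689804), 0.027011988684535027) 0.07171678709669697
```

View pics/w5.png

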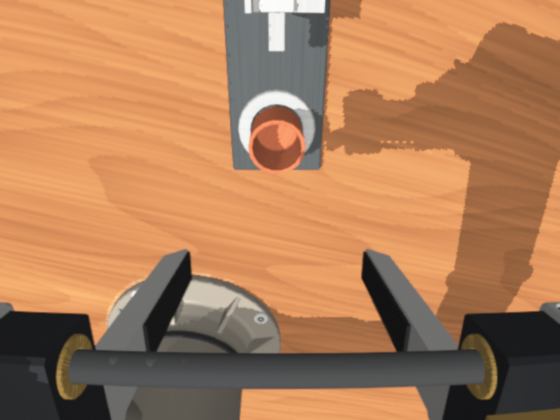

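The cup stands upright in the nest: rim centre (0.3777, -0.0431), rim height 70 mm, seen at (277,140). Next I level the tool and move towards the grip block.

Emit:
send_rows([
  {"tx":0,"ty":0,"tz":-0.01,"wx":0,"wy":5,"wz":0},
  {"tx":0,"ty":0,"tz":-0.01,"wx":0,"wy":5,"wz":0},
  {"tx":0,"ty":0,"tz":0,"wx":0,"wy":4.97,"wz":0},
  {"tx":0.03,"ty":0,"tz":0,"wx":0,"wy":0,"wz":0},
  {"tx":0.03,"ty":0,"tz":0,"wx":0,"wy":0,"wz":0},
])

```text
t: 8.73
ee_pos: [0.4342, -0.0286, 0.2523]
eef_rot: [0.001, 0.992, 0.123, 0.002]
wrist_force: [1.0, -0.1, 1.0]
grip_width: 0.0943
finger_force: 0.0
```

Emit:
send_rows([
  {"tx":0.03,"ty":0,"tz":0,"wx":0,"wy":0,"wz":0},
  {"tx":0.03,"ty":0,"tz":0,"wx":0,"wy":0,"wz":0},
  {"tx":0.03,"ty":0,"tz":0,"wx":0,"wy":0,"wz":0},
  {"tx":0,"ty":0,"tz":0,"wx":0,"wy":0,"wz":0},
  {"tx":0,"ty":0,"tz":0,"wx":0,"wy":0,"wz":0},
])

```text
t: 9.15
ee_pos: [0.5228, -0.0052, 0.2497]
eef_rot: [-0.0, 0.992, 0.124, -0.001]
wrist_force: [-0.8, -0.2, 0.3]
grip_width: 0.0938
finger_force: 0.0
```

```bash
python3 cupcheck.py w6.png; python3 - <<'E'
import cv2
im=cv2.imread('pics/w6.png'); cv2.imwrite('pics/w6.png',im)
E
```

```text
9.15 [ 0.52284645 -0.00519895  0.24970353] [ 0.1237152   0.15259914 -0.26276741  1.87566002  0.04290275  1.1210496
 -1.47662491] 0.09379164488455115 0.0 [-0.76276323 -0.23786546  0.32962201]
[[ 9.691e-01  2.465e-01 -2.300e-03]
 [ 2.465e-01 -9.691e-01  6.000e-04]
 [-2.100e-03 -1.100e-03 -1.000e+00]]
grasp [ 0.52288949 -0.00520938  0.26850348]
world d [-0.14488949 -0.03729062 -0.21850348] tool xy [-0.14961041  0.00042698  0.00031101] tool down [0.00020819 0.00011022 0.09999972]
```

View pics/w6.png

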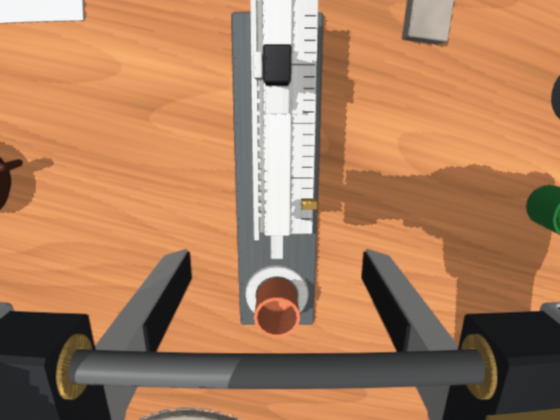

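The view shows the grip block top at (277,53), the clip at (309,204), the saddle front near row 112, and the cup in its nest at (277,315).

```bash
cat > g.py <<'E'
from h import *
import sys
f=load('wrist') ; im=f['image']; hsv=cv2.cvtColor(im,cv2.COLOR_RGB2HSV)
S,V=hsv[...,1],hsv[...,2]
# plate axis: left/right edges of rail in rows 120..230 ; use white mask
w=((S<45)&(V>150)); rows=[]
for v in range(20,230,3):
    x=np.where(w[v,235:330])[0]+235; rows.append((x.min(),v,x.max()))
rows=np.array(rows)
R_=onz(f,rows[:,[2,1]]+.5,.107)[:,:2]; vx=cv2.fitLine(R_.astype(np.float32),cv2.DIST_HUBER,0,.01,.01).ravel(); print('right edge',vx, np.degrees(np.arctan2(vx[1],vx[0]))%180)
L_=onz(f,rows[:,[0,1]]+.5,.107)[:,:2]; vx=cv2.fitLine(L_.astype(np.float32),cv2.DIST_HUBER,0,.01,.01).ravel(); print('left edge',vx, np.degrees(np.arctan2(vx[1],vx[0]))%180)
k=np.zeros(w.shape,np.uint8); k[30:100,255:300]=(V<50)[30:100,255:300]
c=max(cv2.findContours(k,0,1)[0],key=cv2.contourArea); print('block px',cv2.boundingRect(c)); x,y,ww,hh=cv2.boundingRect(c)
print('block far corners',onz(f,[[x,y],[x+ww,y]],.168)); np.set_printoptions(linewidth=150)
print(V[y-3:y+hh+3,x+ww//2])
k=np.zeros(w.shape,np.uint8); k[190:220,295:325]=((S>90)&(hsv[...,0]>15)&(hsv[...,0]<35)&(V>90))[190:220,295:325]
c=max(cv2.findContours(k,0,1)[0],key=cv2.contourArea); x,y,ww,hh=cv2.boundingRect(c);print('clip px',(x,y,ww,hh),onz(f,[[x,y],[x+ww,y],[x,y+hh],[x+ww,y+hh]],.112))
cv2.imwrite('pics/z.png',cv2.resize(im[20:240,230:340,::-1],None,fx=2.7,fy=2.7,interpolation=cv2.INTER_CUBIC))
E
python3 g.py
```

```text
right edge [ 0.9684302   0.24928486  0.60218966 -0.02019382] 14.435196
left edge [0.9690951  0.2466874  0.5827471  0.03178831] 14.281574
block px (265, 56, 25, 29)
block far corners [[0.63493542 0.03111292 0.168     ]
 [0.63917502 0.01453553 0.168     ]]
[ 63  63  63  64  63  62  62  62  63  62  62  60  61  61  61  61  61  59  60  59  60  59  59  59  59  58  56  49  37  24  16  21  70 151 220]
clip px (302, 199, 16, 11) [[ 0.53092672 -0.02768639  0.112     ]
 [ 0.53456999 -0.04188902  0.112     ]
 [ 0.52083535 -0.03048375  0.112     ]
 [ 0.52450417 -0.0448157   0.112     ]]
```

View pics/z.png

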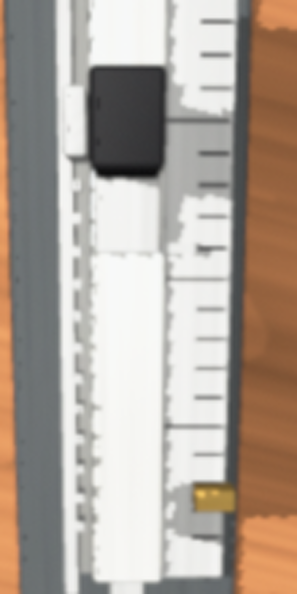

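The crop shows the block top at zoom (90–165, 66–165), the button on its left (-y) at (75,120), the saddle front at row 252 and the clip at (213,497).

```bash
python3 - <<'E'
from h import *
f=load('wrist'); a=np.radians(14.36); u=-np.array([np.cos(a),np.sin(a)]); l=np.array([-u[1],u[0]]); n=np.array([.3778,-.0428])
G=lambda p:np.c_[(p[:,:2]-n)@u+.205,(p[:,:2]-n)@l].round(4)
b=onz(f,[[263.5,44.5],[291,44.5],[263.5,82],[291,82]],.168); print('block',b.mean(0),G(b))
c=onz(f,[[302,199],[318,199],[302,210],[318,210]],.112); print('clip',G(c))
t=onz(f,[[230+165/2.7,20+251/2.7],[230+225/2.7,20+248/2.7]],.112); print('tab?',G(t))
# view top-camera cross-check of block and clip
g=load('top'); h=cv2.cvtColor(g['image'],cv2.COLOR_RGB2HSV)
k=np.zeros((420,560),np.uint8);k[175:200,250:275]=(h[...,2]<70)[175:200,250:275]; 
c=max(cv2.findContours(k,0,1)[0],key=cv2.contourArea); r=cv2.minAreaRect(onz(g,c[:,0]+.5,.168)[:,:2].astype(np.float32)); print(r,G(np.array([r[0]])))
E
```

```text
block [0.63231388 0.02178593 0.168     ] [[-0.0699 -0.0088]
 [-0.0699  0.0099]
 [-0.0452 -0.009 ]
 [-0.0452  0.0101]]
clip [[0.0529 0.0233]
 [0.0529 0.038 ]
 [0.0634 0.0235]
 [0.0634 0.0383]]
tab? [[-0.0234  0.0126]
 [-0.0244  0.0317]]
((0.6278366446495056, 0.020564518868923187), (0.029334580525755882, 0.018025947734713554), 14.86064624786377) [[-0.0529  0.0006]]
```

Emit:
send_rows([
  {"tx":0.0282,"ty":0,"tz":0,"wx":0,"wy":0,"wz":0},
  {"tx":0.0282,"ty":-0.0002,"tz":0,"wx":0,"wy":0,"wz":0},
  {"tx":0.0282,"ty":0,"tz":0,"wx":0,"wy":0,"wz":0},
  {"tx":0.0281,"ty":0,"tz":0,"wx":0,"wy":0,"wz":0},
  {"tx":0,"ty":0,"tz":0.02,"wx":0,"wy":0,"wz":0},
])

```text
t: 9.62
ee_pos: [0.6359, 0.0235, 0.2332]
eef_rot: [-0.0, 0.992, 0.124, 0.003]
wrist_force: [-1.0, 0.0, -0.1]
grip_width: 0.0941
finger_force: 0.0
```

Emit:
send_rows([
  {"tx":0,"ty":0,"tz":0.025,"wx":0,"wy":0,"wz":0},
  {"tx":0,"ty":0,"tz":0.025,"wx":0,"wy":0,"wz":0},
  {"tx":0,"ty":0,"tz":0.025,"wx":0,"wy":0,"wz":0},
  {"tx":0,"ty":0,"tz":0.0275,"wx":0,"wy":0,"wz":0},
  {"tx":0,"ty":0,"tz":0,"wx":0,"wy":0,"wz":0},
])

```text
t: 10.03
ee_pos: [0.628, 0.0211, 0.1236]
eef_rot: [0.0, 0.992, 0.124, -0.004]
wrist_force: [0.2, -0.3, -0.7]
grip_width: 0.0939
finger_force: 0.0
```

```bash
python3 - <<'E'
from h import *
s=manip.state(); print(s['t'],s['ee_pos'],s['eef_rot'],s['wrist_force'])
grab('wrist','w7.png')
print('err to (0.632,0.0228)',np.array([.632,.0228])-s['ee_pos'][:2])
E
```

```text
10.0333 [0.62804506 0.02113368 0.12361675] [ 6.25074703e-06  9.92322196e-01  1.23624087e-01 -3.70730342e-03] [ 0.24885485 -0.3017542  -0.72139903]
err to (0.632,0.0228) [0.00395494 0.00166632]
```

Overshoot is still settling, so I'll hold, then look.

Emit:
send_rows([
  {"tx":0,"ty":0,"tz":0,"wx":0,"wy":0,"wz":0},
  {"tx":0,"ty":0,"tz":0,"wx":0,"wy":0,"wz":0},
  {"tx":0,"ty":0,"tz":0,"wx":0,"wy":0,"wz":0},
  {"tx":0,"ty":0,"tz":0,"wx":0,"wy":0,"wz":0},
  {"tx":0,"ty":0,"tz":0,"wx":0,"wy":0,"wz":0},
])

```text
t: 10.5
ee_pos: [0.6322, 0.0221, 0.129]
eef_rot: [0.0, 0.992, 0.124, 0.0]
wrist_force: [0.8, -0.6, -0.3]
grip_width: 0.0942
finger_force: 0.0
```

```bash
python3 - <<'E'
from h import *
s=manip.state(); print(s['t'],s['ee_pos'],s['eef_rot'],s['wrist_force'])
grab('wrist','w7.png')
print('err to (0.632,0.0228)',np.array([.632,.0228])-s['ee_pos'][:2])
E
```

```text
10.5 [0.6321767  0.02206937 0.12897086] [4.08919615e-05 9.92323117e-01 1.23671595e-01 4.08977590e-04] [ 0.75061114 -0.5588462  -0.32769388]
err to (0.632,0.0228) [-0.0001767   0.00073063]
```

View pics/w7.png

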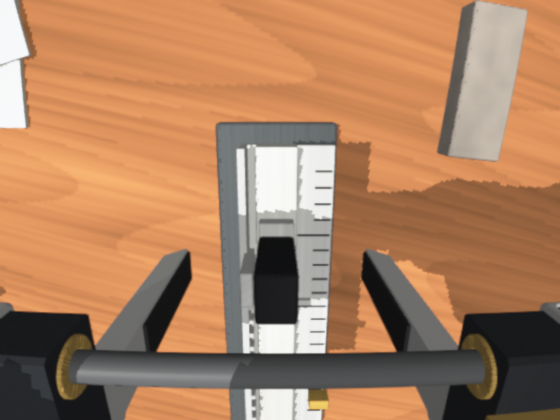

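The block at (277,280) lies between the fingers, which are at (175,300) and (380,300), and the button is on the left. I'll pinch.

Emit:
send_rows([
  {"tx":0,"ty":-0.0006,"tz":0.0015,"wx":0,"wy":0,"wz":0},
  {"tx":0,"ty":0,"tz":0,"wx":0,"wy":0,"wz":0},
  {"tx":0,"ty":0,"tz":0,"wx":0,"wy":0,"wz":0},
  {"tx":0,"ty":0,"tz":0,"wx":0,"wy":0,"wz":0},
  {"tx":0,"ty":0,"tz":0,"wx":0,"wy":0,"wz":0},
], gripper=-1, grip_force=30)

```text
t: 10.97
ee_pos: [0.6316, 0.0226, 0.1265]
eef_rot: [-0.0, 0.992, 0.124, -0.0]
wrist_force: [0.0, 0.3, 0.4]
grip_width: 0.0644
finger_force: 0.0
```

Emit:
send_rows([
  {"tx":0,"ty":0,"tz":0,"wx":0,"wy":0,"wz":0},
  {"tx":0,"ty":0,"tz":0,"wx":0,"wy":0,"wz":0},
  {"tx":0,"ty":0,"tz":0,"wx":0,"wy":0,"wz":0},
  {"tx":0,"ty":0,"tz":0,"wx":0,"wy":0,"wz":0},
  {"tx":0,"ty":0,"tz":0,"wx":0,"wy":0,"wz":0},
])

```text
t: 11.38
ee_pos: [0.6316, 0.0229, 0.1265]
eef_rot: [-0.0, 0.992, 0.124, -0.0]
wrist_force: [-1.0, 4.8, 1.1]
grip_width: 0.0307
finger_force: 2.8
```

Emit:
send_rows([
  {"tx":0,"ty":0,"tz":0,"wx":0,"wy":0,"wz":0},
  {"tx":0,"ty":0,"tz":0,"wx":0,"wy":0,"wz":0},
  {"tx":0,"ty":0,"tz":0,"wx":0,"wy":0,"wz":0},
  {"tx":0,"ty":0,"tz":0,"wx":0,"wy":0,"wz":0},
  {"tx":0,"ty":0,"tz":0,"wx":0,"wy":0,"wz":0},
])

```text
t: 11.8
ee_pos: [0.6317, 0.0225, 0.1265]
eef_rot: [-0.0, 0.992, 0.124, -0.0]
wrist_force: [1.5, -0.8, -0.6]
grip_width: 0.0207
finger_force: 30.0
```

Emit:
send_rows([
  {"tx":-0.003,"ty":0,"tz":0,"wx":0,"wy":0,"wz":0},
  {"tx":-0.003,"ty":0,"tz":0,"wx":0,"wy":0,"wz":0},
  {"tx":-0.003,"ty":0,"tz":0,"wx":0,"wy":0,"wz":0},
  {"tx":-0.003,"ty":0,"tz":0,"wx":0,"wy":0,"wz":0},
  {"tx":0,"ty":0,"tz":0,"wx":0,"wy":0,"wz":0},
])

```text
t: 12.22
ee_pos: [0.6192, 0.0194, 0.1265]
eef_rot: [0.0, 0.992, 0.124, -0.001]
wrist_force: [-1.6, -1.0, 0.9]
grip_width: 0.0202
finger_force: 30.0
```

Emit:
send_rows([
  {"tx":-0.012,"ty":0,"tz":0,"wx":0,"wy":0,"wz":0},
  {"tx":-0.012,"ty":0,"tz":0,"wx":0,"wy":0,"wz":0},
  {"tx":-0.012,"ty":0,"tz":0,"wx":0,"wy":0,"wz":0},
  {"tx":-0.012,"ty":0,"tz":0,"wx":0,"wy":0,"wz":0},
  {"tx":-0.008,"ty":0,"tz":0,"wx":0,"wy":0,"wz":0},
])

```text
t: 12.63
ee_pos: [0.5648, 0.0056, 0.1265]
eef_rot: [0.0, 0.992, 0.124, -0.0]
wrist_force: [3.5, -2.4, -4.7]
grip_width: 0.0206
finger_force: 30.0
```

Emit:
send_rows([
  {"tx":0,"ty":0,"tz":0,"wx":0,"wy":0,"wz":0},
  {"tx":0,"ty":0,"tz":0,"wx":0,"wy":0,"wz":0},
  {"tx":0,"ty":0,"tz":0,"wx":0,"wy":0,"wz":0},
  {"tx":0,"ty":0,"tz":0,"wx":0,"wy":0,"wz":0},
  {"tx":0,"ty":0,"tz":0,"wx":0,"wy":0,"wz":0},
])

```text
t: 13.05
ee_pos: [0.5661, 0.006, 0.1265]
eef_rot: [0.0, 0.992, 0.124, -0.0]
wrist_force: [-0.5, -2.5, -0.5]
grip_width: 0.0209
finger_force: 30.0
```

```bash
cat > e.py <<'E'
from h import *
np.set_printoptions(linewidth=250)
a=np.radians(14.36); u=-np.array([np.cos(a),np.sin(a)]); l=np.array([-u[1],u[0]]); n=np.array([.3778,-.0428])
G=lambda p:np.c_[(p[:,:2]-n)@u+.205,(p[:,:2]-n)@l].round(4)
W=lambda x,y,z:np.r_[n+u*(x-.205)+l*y,z]
s=manip.state(); print(s['t'],s['ee_pos'],s['wrist_force'],s['grip_width'],s['finger_force'],'tcp gauge',G(s['ee_pos'][None]),'est tab',G(s['ee_pos'][None])[0,0]+.0335)
for nme in('wrist','scene','top'):
    f=grab(nme); h=cv2.cvtColor(f['image'],cv2.COLOR_RGB2HSV)
    p0=proj(f,W(.057,.030,.112))[0].astype(int); print(nme,'clip pred',p0,'tab pred',proj(f,W(G(s['ee_pos'][None])[0,0]+.0335,.022,.112)))
    k=np.zeros((420,560),np.uint8); y0,x0=max(p0[1]-15,0),max(p0[0]-20,0); sl=np.s_[y0:p0[1]+15,x0:p0[0]+20]
    k[sl]=((h[...,1]>90)&(h[...,0]>15)&(h[...,0]<35)&(h[...,2]>60))[sl]
    cs=cv2.findContours(k,0,1)[0]
    if cs:
        c=max(cs,key=cv2.contourArea); x,y,w,hh=cv2.boundingRect(c); print('clip',(x,y,w,hh),G(onz(f,[[x,y],[x+w,y],[x,y+hh],[x+w,y+hh]],.112)).tolist())
E
python3 e.py
```

```text
13.05 [0.56609694 0.00595956 0.12647492] [-0.51706798 -2.52514629 -0.46900829] 0.020881580803166325 30.006254464387894 tcp gauge [[ 0.0105 -0.0005]] est tab 0.044000000000000004
wrist clip pred [324 322] tab pred [[312.40398826 304.81020677]]
scene clip pred [268 203] tab pred [[274.4555173 202.3548757]]
clip (266, 201, 3, 8) [[0.0643, 0.0231], [0.0576, 0.0211], [0.0557, 0.0489], [0.0491, 0.0469]]
top clip pred [284 230] tab pred [[280.40614717 226.04286057]]
```

```bash
python3 - <<'E'
from h import *
np.set_printoptions(linewidth=250,threshold=99999)
f=load('wrist'); h=cv2.cvtColor(f['image'],cv2.COLOR_RGB2HSV)
print('V');print(np.c_[np.arange(270,352,2),h[270:352:2,296:346:2,2]])
print('S');print(np.c_[np.arange(290,352,3),h[290:352:3,296:346:2,1]])
f=load('scene');h=cv2.cvtColor(f['image'],cv2.COLOR_RGB2HSV)
print('scene V');print(np.c_[np.arange(192,216),h[192:216,255:290,2]])
print('scene S');print(np.c_[np.arange(192,216),h[192:216,255:290,1]])
E
```

```text
V
[[270  15  18  39  95 104 104 104 105 104 104 104 104 104 103 107 120 128 138 126 142 142 142 143 143 142]
 [272  16  17  31  90 104 104 104 104 104 104 104 104 104 105 131 168 173 147 136 147 146 144 143 142 142]
 [274  17  15  25  79 103 104 104 104 104 104 104 104 104 104 115 163 173 144 140 153 152 151 150 148 147]
 [276  19  19  23  73 103 104 104 104 104 104 104 104 104 104 108 154 173 140 140 152 152 153 154 153 153]
 [278  25  25  20  66 102 104 104 104 104 104 104 104 104 104 105 141 171 141 148 150 150 150 150 151 152]
 [280  28  24  21  55 101 104 104 104 104 104 104 104 104 104 105 124 168 137 149 154 153 153 152 151 150]
 [282  28  25  20  44  98 104 104 103 103 104 104 104 104 104 104 108 141 134 143 149 151 152 153 153 153]
 [284  28  24  20  36  93 104 104 104 104 104 104 104 104 104 104 104 123 127 141 145 144 145 146 148 150]
 [286  30  24  19  31  85 104 104 103 104 104 104 104 104 104 105 104 118 117 141 146 146 145 145 145 144]
 [288  29  25  20  25  79 103 104 104 104 104 103 104 104 104 104 104 106 109 137 142 142 143 143 145 145]
 [290  29  25  21  23  70 10
[... 11913 characters left out ...]
 6   6   9   8  15  19  19   9  12   4   7   7   6  14  22  15  11   9  19  14  11   7   5   9   7   8   4   7]
 [212  17  14  15  11  17   6  12  18   9  18  15  10  15  17  17  20  21   5  14   9  16  17   6  16  13  20  19  12   2   0   7   9  11  11  11]
 [213  12   9   8   8  20   9  14   9  18  13  19  28  20  21  20  11   5  10   0   7   5   8   6   6   5  16   8   8   8   5  15  12  16  12   9]
 [214  20  14   3  14  17  11  17  12  11   9  15  15  10  11  20   6  11  25  23  31  13  18  16   6   6   6   3  12   5  11   8  13  18  12  12]
 [215  17  14  17  14  17  11  12   8  11  16  22   9  10  17  26  21   0   5  20  17   6   5  10  12  12  11   9  12  14   6  12  11   8  11   5]]
```

```bash
python3 - <<'E'
import cv2,numpy as np
np.set_printoptions(linewidth=250,threshold=99999)
h=cv2.cvtColor(cv2.imread('pics/w6.png'),cv2.COLOR_BGR2HSV)
print('clip V, cols 299..319');print(np.c_[np.arange(194,215),h[194:215,299:320:2,2]]);print('S mean',[(v,int(h[v,304:315,1].mean())) for v in range(194,215)])
print('tab V cols 286..314');print(np.c_[np.arange(98,122),h[98:122,286:316:2,2]])
E
```

```text
clip V, cols 299..319
[[194 240 238 239 239 239 242 240 142  76  82 143]
 [195 240 237 239 239 239 242 240 142  76  82 146]
 [196 239 237 239 239 238 241 240 141  76  83 150]
 [197 239 228 227 227 227 230 229 136  76  83 150]
 [198 230 180 156 156 157 160 164 122  80  84 148]
 [199 195 139 111 111 112 112 115 109  92  90 149]
 [200 172 138 124 125 125 125 117 112 106  96 152]
 [201 168 146 175 172 159 174 144 134 131 103 152]
 [202 168 151 221 217 177 214 175 163 160 114 151]
 [203 167 140 212 220 177 195 178 174 169 117 146]
 [204 168 132 180 192 174 176 174 174 170 118 145]
 [205 168 133 165 173 171 170 171 172 168 122 147]
 [206 168 140 162 169 168 169 170 171 166 122 146]
 [207 169 144 161 169 168 169 171 171 167 120 145]
 [208 168 136 160 168 168 169 168 163 159 116 142]
 [209 168 140 156 160 161 163 156 127 120 105 143]
 [210 169 159 164 165 165 170 159  97  83  99 145]
 [211 170 167 170 169 169 174 163  91  73  97 151]
 [212 170 168 171 170 171 175 164  91  75 101 156]
 [213 169 168 171 169 170 176 164  91  82 110 164]
 [214 169 168 170 169 170 176 164  92  80 114 178]]
S mean
[... 1163 characters left out ...]
 194 128 139 149 155 163 211]
 [112 233 207 169 213 238 238 239 238 193 116 113 145 165 171 207]
 [113 223 221 176 204 230 230 239 238 201 162 159 204 227 230 220]
 [114 228 243 195 194 221 209 239 240 214 198 182 225 237 240 223]
 [115 239 248 213 206 235 221 240 241 235 230 214 235 238 240 223]
 [116 247 248 218 200 236 239 241 242 240 238 235 239 238 241 223]
 [117 249 248 216 178 225 242 242 242 240 239 240 239 238 241 223]
 [118 249 248 212 172 223 242 242 242 240 239 240 239 238 241 224]
 [119 249 248 211 174 229 242 242 242 240 239 240 239 238 241 223]
 [120 249 248 213 178 237 242 242 242 240 239 240 239 238 241 221]
 [121 249 248 214 174 235 238 238 238 235 235 236 235 234 237 212]]
```

```bash
cat > r.py <<'E'
from h import *
# rebuild w6 camera: fixed hand-eye from current wrist frame + poses
from scipy.spatial.transform import Rotation as Ro
f=load('wrist'); s=manip.state()
T=lambda p,q:(Ro.from_quat([q[1],q[2],q[3],q[0]]).as_matrix(),np.asarray(p))
R1,p1=T(s['ee_pos'],s['eef_rot']); X=f['R']@R1; x=f['t']+f['R']@p1   # cam = X tool + x
R0=np.array([[.9691,.2465,-.0023],[.2465,-.9691,.0006],[-.0021,-.0011,-1.]]); p0=np.array([.52284645,-.00519895,.24970353])
f['R']=X@R0.T; f['t']=x-f['R']@p0
a=np.radians(14.36); u=-np.array([np.cos(a),np.sin(a)]); l=np.array([-u[1],u[0]]); n=np.array([.3778,-.0428])
G=lambda p:np.c_[(p[:,:2]-n)@u+.205,(p[:,:2]-n)@l].round(4)
print('cam',G((-f['R'].T@f['t'])[None]),(-f['R'].T@f['t']))
print('clip',G(onz(f,[[303,200.7],[303,204.95],[303,209.2]],.112)))
for z in(.107,.112,.118): print('tab',z,G(onz(f,[[300,111.1],[292,111.1]],z)).tolist())
for z in(.107,): print('tick 50s', G(onz(f,[[306,111.5],[306,99.8]],z)).tolist())
E
python3 r.py
```

```text
cam [[-0.0277  0.0001]] [0.60323592 0.01486212 0.42855742]
clip [[0.0546 0.0242]
 [0.0586 0.0243]
 [0.0627 0.0244]]
tab 0.107 [[-0.0249, 0.0205], [-0.0249, 0.0135]]
tab 0.112 [[-0.0249, 0.0202], [-0.0249, 0.0133]]
tab 0.118 [[-0.025, 0.0198], [-0.025, 0.013]]
tick 50s [[-0.0246, 0.0257], [-0.0345, 0.0255]]
```

Emit:
send_rows([
  {"tx":-0.0035,"ty":0,"tz":0,"wx":0,"wy":0,"wz":0},
  {"tx":-0.0035,"ty":0,"tz":0,"wx":0,"wy":0,"wz":0},
  {"tx":-0.0035,"ty":0,"tz":0,"wx":0,"wy":0,"wz":0},
  {"tx":-0.003,"ty":0,"tz":0,"wx":0,"wy":0,"wz":0},
  {"tx":-0.0015,"ty":0,"tz":0,"wx":0,"wy":0,"wz":0},
])

```text
t: 13.62
ee_pos: [0.5506, 0.0021, 0.1265]
eef_rot: [0.0, 0.992, 0.124, -0.0]
wrist_force: [3.1, -3.8, -5.7]
grip_width: 0.0206
finger_force: 30.0
```

Emit:
send_rows([
  {"tx":0,"ty":0,"tz":0,"wx":0,"wy":0,"wz":0},
  {"tx":0,"ty":0,"tz":0,"wx":0,"wy":0,"wz":0},
  {"tx":0,"ty":0,"tz":0,"wx":0,"wy":0,"wz":0},
  {"tx":0,"ty":0,"tz":0,"wx":0,"wy":0,"wz":0},
  {"tx":0,"ty":0,"tz":0,"wx":0,"wy":0,"wz":0},
])

```text
t: 14.03
ee_pos: [0.5511, 0.0022, 0.1265]
eef_rot: [0.0, 0.992, 0.124, -0.0]
wrist_force: [-0.6, -4.9, -2.6]
grip_width: 0.0209
finger_force: 30.0
```

```bash
python3 - <<'E'
from h import *
np.set_printoptions(linewidth=250,threshold=99999)
s=manip.state(); d=np.array([.6317,.0225])-s['ee_pos'][:2]; print(s['t'],s['ee_pos'],'travel',d@[.9688,.248],s['wrist_force'],s['grip_width'],s['finger_force'])
f=grab('wrist','w8.png'); V=cv2.cvtColor(f['image'],cv2.COLOR_RGB2HSV)[...,2]
V7=cv2.cvtColor(cv2.imread('pics/w7.png'),cv2.COLOR_BGR2HSV)[...,2]
print('block col profile w7 vs now, col 277'); print(np.c_[np.arange(226,340,3),V7[226:340:3,277],V[226:340:3,277]].T)
print('row 300'); print(np.c_[np.arange(240,320,3),V7[300,240:320:3],V[300,240:320:3]].T)
S=grab('scene'); h=cv2.cvtColor(S['image'],cv2.COLOR_RGB2HSV)
print(h[198:210,258:278,2]); print(h[198:210,258:278,1])
E
```

```text
14.0333 [0.55112472 0.00220249 0.12648406] travel 0.08309510979764226 [-0.62418949 -4.90005304 -2.55064654] 0.020896520439474466 30.004398822784424
block col profile w7 vs now, col 277
[[226 229 232 235 238 241 244 247 250 253 256 259 262 265 268 271 274 277 280 283 286 289 292 295 298 301 304 307 310 313 316 319 322 325 328 331 334 337]
 [171 171 172 160  23  17  16  17  17  18  18  17  18  18  17  17  22  26  30  31  31  31  30  30  31  29  29  31  31  29  29  29  32 238 248 248 248 247]
 [158 161 161 161  53  16  14  14  18  16  16  17  17  17  16  16  16  22  27  29  28  27  28  28  28  28  27  27  28  27  28  28  28  32 232 239 239 239]]
row 300
[[240 243 246 249 252 255 258 261 264 267 270 273 276 279 282 285 288 291 294 297 300 303 306 309 312 315 318]
 [114 166 170 173 143  31  29  28  29  30  29  30  30  31  32  31  32  33  30  52 142 144 145 153 234 236 221]
 [102 103  94  21  25  51  24  27  27  28  28  28  28  29  28  29  29  29  29  26  18  20  80 103 102 103 103]]
[[136 143 150 153 158 159 159 146 135 124 125 119 116 111 109 107 110 108 108 105]
 [132 132 132 132 133 13
[... 1186 characters left out ...]
34  20  13  11  11   6   9  11   6]
 [  6   6   4   4   7   3  11  33  84 118 110  60  24   8   4   7   6   7   7   7]
 [  7   4   3   5   4   9  17  44  95 133 122  60  20   6   6   9  11   6   8  11]
 [  6   6   5   8   8   9  20  58 111 144 127  58  24   4   6   6   8   8   2   7]
 [  6   8   8   5   3   9  24  78 126 146 108  48  16   6   6   4   2   2   6   7]
 [  3   5   5   7   6  12  33  94 133 145  82  30  11   6   9   5   7   4   7   9]
 [  9   4   6   6   8  14  42 101 133 106  59  12   4   7   5   2   0   9   4   5]
 [  8   8   5   9  16  14  42  71  88  77  35  16   9   7   5   7   6   9   7   5]
 [  6   5   3  13  10  13  24  38  58  39  19  10   5  10  10   5   4   4   2   9]]
```

```bash
cat > b.py <<'E'
from h import *
from scipy.spatial.transform import Rotation as Ro
M=lambda q:Ro.from_quat([q[1],q[2],q[3],q[0]]).as_matrix()
f=load('wrist'); s=manip.state(); R1=M(s['eef_rot']); X=f['R']@R1; x=f['t']+f['R']@s['ee_pos']
a=np.radians(14.36); u=-np.array([np.cos(a),np.sin(a)]); n=np.array([.3778,-.0428])
gx=lambda p:((p[:,:2]-n)@u+.205).round(5)
R0=M([0.00004,.99232312,.12367160,.00040898]); p0=np.array([.6321767,.02206937,.12897086])
g=dict(f); g['R']=X@R0.T; g['t']=x-g['R']@p0
def edge(V,r0,r1,up):
    p=V[r0:r1,270:286].mean(1); h=(p.max()+p.min())/2
    i=np.where((p[:-1]-h)*(p[1:]-h)<=0)[0][0]; return r0+i+(h-p[i])/(p[i+1]-p[i])
for nm,F,tc in(('w7',g,p0),('w8',f,s['ee_pos'])):
    V=cv2.cvtColor(cv2.imread(f'pics/{nm}.png'),cv2.COLOR_BGR2HSV)[...,2].astype(float)
    b=edge(V,230,245,0); e=edge(V,318,335,1); t=gx(tc[None])[0]
    print(nm,'rows',b,e,'back',gx(onz(F,[[277,b]],.168))[0],'front',gx(onz(F,[[277,e]],.118))[0],'tcp',t)
E
python3 b.py
```

```text
w7 rows 236.35644104803492 323.66498993963785 back -0.08853 front -0.01295 tcp -0.05752
w8 rows 237.35870818915802 326.3767123287671 back -0.00566 front 0.07081 tcp 0.02592
```

```bash
sed -i "s/\[\[277,b\]\],.168/[[277,b]],.118/; s/\[\[277,e\]\],.118/[[277,e]],.168/" b.py; python3 b.py
```

```text
w7 rows 236.35644104803492 323.66498993963785 back -0.07023 front -0.04631 tcp -0.05752
w8 rows 237.35870818915802 326.3767123287671 back 0.01289 front 0.03682 tcp 0.02592
```

Emit:
send_rows([
  {"tx":-0.0003,"ty":0,"tz":0,"wx":0,"wy":0,"wz":0},
  {"tx":0,"ty":0,"tz":0,"wx":0,"wy":0,"wz":0},
  {"tx":0,"ty":0,"tz":0,"wx":0,"wy":0,"wz":0},
  {"tx":0,"ty":0,"tz":0,"wx":0,"wy":0,"wz":0},
  {"tx":0,"ty":0,"tz":0,"wx":0,"wy":0,"wz":0},
])

```text
t: 14.55
ee_pos: [0.5511, 0.0022, 0.1265]
eef_rot: [-0.0, 0.992, 0.124, -0.0]
wrist_force: [1.4, -4.2, -4.8]
grip_width: 0.0208
finger_force: 30.0
```

```bash
python3 - <<'E'
from h import *
s=manip.state(); d=np.array([.6317,.0225])-s['ee_pos'][:2]; print(s['t'],'travel',d@[.9688,.248],s['wrist_force'],s['grip_width'],s['finger_force'])
print(manip.sign_off())
E
```

```text
14.55 travel 0.08314114162538826 [ 1.42747825 -4.18246758 -4.77111471] 0.020774716766950245 30.004429891705513
the job is handed in; nothing more can be done
None
```

I handed the job in at 14.6 s: the cup stands upright in the nest and the gauge arm is held out about 83 mm with the button squeezed, the tab measuring within about 0.5 mm of the clip's middle (from wrist-camera measurements of tab, clip and block travel, since a finger hid the clip from the wrist camera at the end).

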